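# Vent the gear crate and hold its sprung lock open

## Robot

A 6-joint arm with a two-finger parallel gripper is mounted at the origin on the work surface. World frame = base frame: x ahead of the robot, y to its left, z up, the work surface at z = 0. Lengths are in m, angles in rad, forces in N, time in s.
With the tool pointing down it reaches from about 0.35 to 1 m from the base axis. Payload 7.1 kg.
Tool frame: the origin (TCP) lies between the finger pads; the fingertips stand 22 mm ahead of it and the grasp point (between the pads) lies 3 mm ahead of it; z points along the fingers, y is the line along which they close (so a half turn about z gives the same grasp; the last joint's range is limited). The gripper opens to 85 mm and grips with 20 to 120 N. Pads are 22 mm wide; open, the fingers measure 114 mm over their backs; the gripper's body (76 mm by 85 mm) begins 54 mm behind the grasp point. The pads swing forward as they close: fully open they stand 13 mm farther back than shut.
Start: joints at [-1.234, 0.423, 1.63, -0, 1.089, -0.019], TCP at [0.218, -0.586, 0.253] pointing down, gripper open.
Joint ranges: [-3, 3], [-0.9, 2.11], [0.09, 2.58], [-1.31, 4.45], [0.11, 2.69], [-2.54, 2.54]. Speed limits (rad/s): [2.39, 2.39, 3.01, 3.14, 3.14, 3.14].

## Interface

Orientations are given as a rotation vector (axis times angle).
In Python, from rig import manip gives the robot as it stands. The module is installed in compiled form; this text tells all that it offers. Calls block until the motion is done:
- manip.move_to(position, orientation): joint-space move of the TCP to a pose.
- manip.servo_line(position, orientation=None, rate=0.15): straight line of the TCP; orientation=None keeps the orientation; rate is the mean speed in m/s.
- manip.set_joints(angles): joint-space move.
- manip.command_gripper(opening, f_grip=None): finger opening in m; f_grip is the grip in N (None keeps the last); returns when the fingers have stopped.
- manip.hold(seconds).
- manip.solve_ik(position, orientation): joint angles nearest the present ones, or None.
- manip.camera(name): name is "side" or "top"; returns a dict with "image" (384x512x3 uint8, red, green, blue), "fx", "fy", "cx", "cy" (pixels), "k1" (the pictures are not rectified: a ray, as slopes to the right and down, at radius r is drawn at 1 + k1 r^2 times it, then the intrinsics apply), "cam_to_world" (4x4, takes a point from camera to world coordinates). Camera axes: x right, y down, z forward; pixel columns grow to the right and rows downward; lengths in m; the calibration is good to about 2 mm. A picture is of the moment at which its call begins. There is no depth.
A pose or a line that the arm cannot do raises manip.IKError and nothing moves.
- manip.sign_off(): hands the job in; it is judged then, once.
Readings, each from a call of its own:
- manip.get_time(): time.
- manip.get_joint_positions(): joint angles.
- manip.get_joint_vel(): joint speeds.
- manip.get_tau(): joint torques, N m.
- manip.get_position(): TCP position.
- manip.get_ee_rot(): TCP orientation.
- manip.get_contact_force(): force on the tool from outside, world axes, zero at the start.
- manip.get_torque(): the same for the moment, N m.
- manip.get_width(): finger opening in m.
- manip.get_grip_force(): force on a finger pad.
Only numpy, scipy, OpenCV 4.12 (cv2) and the standard library are available. Lean on these libraries where they do the work, as an engineer would, in place of code of your own. Each camera call takes 0.05 s, during which the arm holds its last target. There are 200 camera calls.

## Task

Vent the grey gear crate first: turn the red purge valve on its lid counter-clockwise until its white pointer stands at the orange 60-degree mark, and let go of it. Then take the yellow key from its wooden rest, push it into the lock on the lid past the sticky pins until it is fully home, and turn it a quarter turn clockwise to its stop. The lock springs back, so finish still gripping the key and holding it turned; leave the other gear where it lies.

Things in the scene. Friction and masses are not known exactly. Their poses are not given: they have to be found in the camera images.
- crate: grey plastic gear crate with a flat clip-on lid, fixed to the bench; lid 270 (crate x) x 310 (crate y) mm, lid top 110 mm above the bench; origin at the centre of its underside, z up. The purge valve stands on the lid at crate (-30, +80) mm, the lock at crate (-30, -80) mm
- valve_grip (a point): point on the purge valve's vertical axis, in its red bar grip where to pinch it, 36 mm above the lid. Bar 46 mm long (point x, towards the white pointer end), 14 mm thick (y), its top 10 mm above this point; 22 mm below it is the top of a red disc of radius 21 mm. The point turns with the handle; at joint 0 its x lies 0.524 rad clockwise of crate x
- purge_valve (a joint): opening angle of the valve in rad, counter-clockwise from above; 0 closed (white mark on the grey base), 1.047 = the orange 60-degree mark, end stop at 1.57; stiff (about 0.04 N m of friction), stays where it is left
- lock_face (a point): centre of the keyway on top of the steel lock plate (56 x 56 mm, 6 mm above the lid); x along the slot, 45 degrees counter-clockwise of crate x (red dot), z up; does not turn. Slot 16 x 7 mm, straight down through the 6 mm plate and a brass barrel to 27 mm depth. Sticky sprung pins stand out of its broad walls 14 and 18 mm down: push through with up to 5 to 20 N. A green dot lies a quarter turn clockwise
- lock_barrel (a joint): barrel's turn in rad, clockwise from above: 0 locked (its slot in line with the plate's), 1.57 end stop. A spring drives it back to 0, about 0.1 N m at the stop. The plate lets the key turn only within about 4 mm of fully home, and then retains it. The key turns about 0.15 rad freely before the barrel follows
- key: key of 40 g upright in its rest: yellow grip 30 (key x) x 10 mm (y), from 4 to 44 mm above the origin, on a round steel collar of radius 10 mm. Origin: centre of the collar's underside, z up. Below it a stem 5.6 mm across; from 10 to 26 mm below, a bit 14 (x) x 5 mm (y) with rounded tip. Fully home the collar's underside is on the lock face; it fits either way round. Pinch it across the 10 mm
- key_rest: wooden block 60 x 50 mm, 50 mm high, fixed to the bench; origin at the centre of its underside. The key stands in a slot in the middle of its top (32 mm deep), key x along block x, the collar resting on the block's top. Lift straight up at least 30 mm to free the key
- cam: bystander: blue climbing cam lying on the bench, about 145 x 52 mm, 44 mm high; origin on the bench under its lobes, stem towards its -x
- belay: bystander: black belay device with a wire loop, on the crate lid's far part, 58 x 34 mm, 30 mm high, loop reaching 61 mm along its +x; origin at the centre of its underside
- wax_iron: bystander: stainless wax iron on the bench, plate 125 x 70 mm, black handle on top 64 mm high; origin at the centre of its underside
Things that resemble listed ones, but are neither listed nor needed, are in the scene too. Of the things that look like the key, the smallest one is meant.

How it is judged:
By the outcome, as a careful person would: the job done as asked, in the order asked, and still so for the second after the job is handed in, while the arm keeps its last pose, push and grip.
It also fails if it takes over 61 s, if anything falls off the work surface, if the arm or the gripper's body presses on something with over 40 N, if the wrist force passes 120 N, or if a joint passes its speed limit or range.

## Working session

There is one attempt and no reset: what is moved stays moved. The work goes in short steps, each a Python script; the robot and the scene stay as the last script left them, time stands still between calls to the robot, and variables do not carry over. Pictures are saved under pics/ and viewed, at most 10 in all, crops included, and the job is handed in when it is done.

```bash
mkdir -p pics; cat > h.py <<'E'
import numpy as np, cv2
from rig import manip
from scipy.spatial.transform import Rotation as R
def K(c): return np.array([[c['fx'],0,c['cx']],[0,c['fy'],c['cy']],[0,0,1.]]), np.array([c['k1'],0,0,0,0.])
def ray(c,uv):
    k,d=K(c); s=cv2.undistortPoints(np.array(uv,float).reshape(-1,1,2),k,d,None,None).reshape(-1,2)
    T=np.array(c['cam_to_world']); return T[:3,3], np.c_[s,np.ones(len(s))]@T[:3,:3].T
def plane(c,uv,z):
    o,r=ray(c,uv); return o+r*((z-o[2])/r[:,2])[:,None]
def proj(c,P):
    T=np.linalg.inv(np.array(c['cam_to_world'])); k,d=K(c)
    return cv2.projectPoints(np.array(P,float).reshape(-1,1,3),cv2.Rodrigues(T[:3,:3])[0],T[:3,3],k,d)[0].reshape(-1,2)
def tri(cs,uvs):
    A=np.zeros((3,3));b=np.zeros(3)
    for c,uv in zip(cs,uvs):
        o,r=ray(c,[uv]); r=r[0]/np.linalg.norm(r[0]); M=np.eye(3)-np.outer(r,r); A+=M;b+=M@o
    return np.linalg.solve(A,b)
def down(yaw): # tool z down, tool x at yaw from world x -> closing axis y at yaw-90
    return (R.from_euler('z',yaw)*R.from_euler('x',np.pi)).as_rotvec()
E
python3 - <<'E'
from h import *
import pickle
cs={n:manip.camera(n) for n in('top','side')}
pickle.dump(cs,open('cs.pkl','wb'))
for n,c in cs.items():
    im=c['image'][:,:,::-1]; cv2.imwrite(f'pics/{n}.png',cv2.resize(im,(768,576),interpolation=cv2.INTER_CUBIC))
    print(n,c['fx'],c['k1'],np.round(c['cam_to_world'],3).tolist())
print(manip.get_time(),manip.get_ee_rot())
E
```

```text
top 435.9806991463854 -0.07589003019518473 [[0.0, -0.992, 0.128, 0.377], [-1.0, -0.0, -0.001, -0.017], [0.001, -0.128, -0.992, 1.479], [0.0, 0.0, 0.0, 1.0]]
side 415.1016580534153 0.015921690971383014 [[-0.954, -0.192, 0.231, 0.317], [-0.3, 0.655, -0.694, 0.727], [-0.018, -0.731, -0.682, 0.844], [0.0, 0.0, 0.0, 1.0]]
0.1 [-3.09065806e+00 -5.55697664e-01  4.06260850e-04]
```

View pics/top.png

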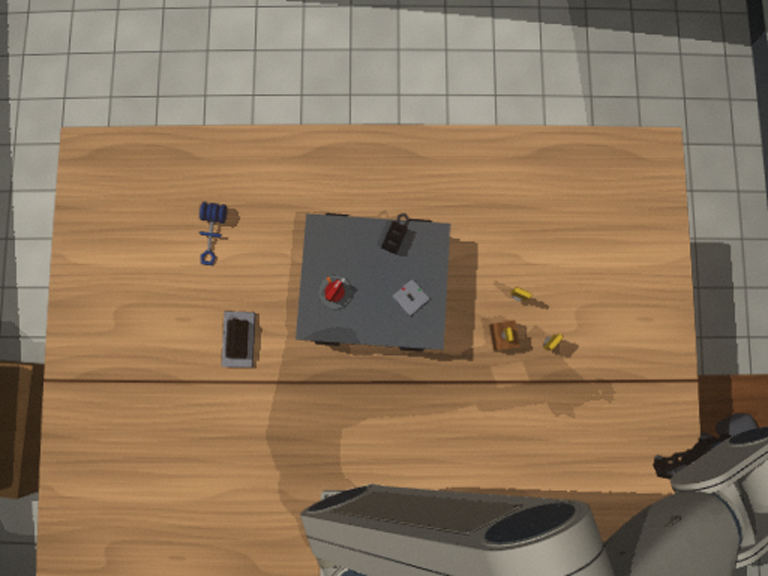

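View pics/side.png

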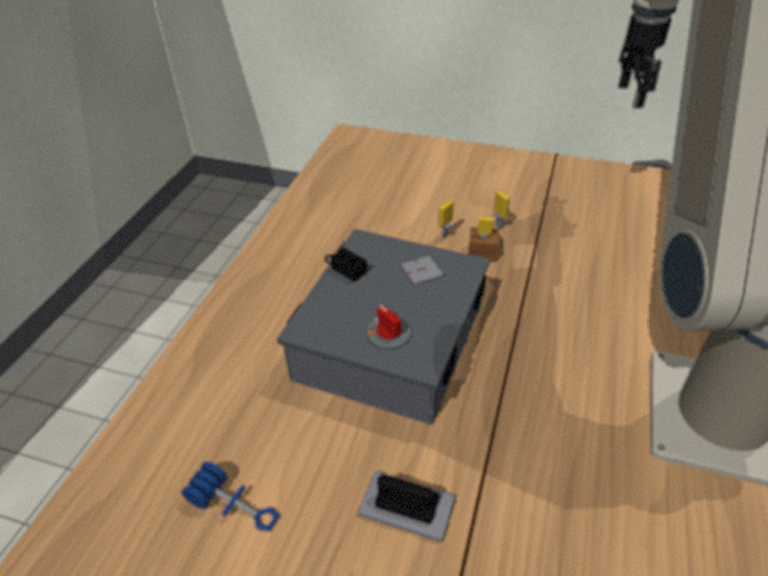

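Top view: the crate lid spans about (298–450, 213–350), with the red valve at (335,291) and the lock plate at (411,297). Key candidates in the top view are:
- (510,334), standing in the wooden block
- (521,294), standing on the bench
- (554,342), standing on the bench

In the side view these are at (485,226), (446,215) and (501,205). I choose the one in the wooden rest, which also looks smallest, and will check it in a close crop.

```bash
python3 - <<'E'
from h import *
import pickle
cs=pickle.load(open('cs.pkl','rb')); t,s=cs['top'],cs['side']
def crop(c,x0,y0,w,h,k): return cv2.resize(c['image'][y0:y0+h,x0:x0+w,::-1],(w*k,h*k),interpolation=cv2.INTER_CUBIC)
A=crop(t,315,180,75,60,5); B=crop(s,275,115,75,60,5); C=crop(t,195,175,100,55,4)[:, :375*1]; C=crop(t,205,178,94,50,4);D=crop(s,235,160,94,75,4)
W=np.zeros((600,760,3),np.uint8); 
W[:300,:375]=A; W[:300,380:755]=B; W[300:500,:376]=C; W[300:600,380:756]=D
cv2.imwrite('pics/crops.png',W)
# lid corners
hsv=cv2.cvtColor(t['image'],cv2.COLOR_RGB2HSV)
g=((hsv[...,1]<70)&(hsv[...,2]<115)).astype(np.uint8); m=np.zeros_like(g); m[135:240,190:308]=g[135:240,190:308]
m=cv2.morphologyEx(m,cv2.MORPH_OPEN,np.ones((7,7)))
cn=max(cv2.findContours(m,0,1)[0],key=cv2.contourArea)[:,0]
P=plane(t,cn,0.110)[:,:2]
r=cv2.minAreaRect((P*1000).astype(np.float32)); print('lid',r)
for n,c in cs.items():
  hs=cv2.cvtColor(c['image'],cv2.COLOR_RGB2HSV)
  for nm,mm in dict(yel=(hs[...,0]>22)&(hs[...,0]<36)&(hs[...,1]>170)&(hs[...,2]>70), red=((hs[...,0]<5)|(hs[...,0]>174))&(hs[...,1]>180)&(hs[...,2]>90), plate=(hs[...,1]<40)&(hs[...,2]>130)).items():
    if nm=='plate':
      q=np.zeros_like(mm); b=(slice(180,215),slice(255,292)) if n=='top' else (slice(165,195),slice(262,300)); q[b]=mm[b]; mm=q
    nn,l,st,ce=cv2.connectedComponentsWithStats(mm.astype(np.uint8))
    for i in range(1,nn):
      if st[i,4]>8: print(n,nm,st[i].tolist(),ce[i].round(1), plane(t,[ce[i]],.116)[0].round(4) if nm=='plate' and n=='top' else '')
E
```

```text
lid ((558.7389526367188, -4.82708740234375), (310.0494384765625, 275.5689392089844), 85.96985626220703)
top yel [343, 192, 11, 6, 28] [348.2 194.8] 
top yel [338, 219, 3, 7, 13] [339.2 221.8] 
top yel [366, 223, 8, 9, 26] [369.9 227.4] 
top red [217, 187, 11, 13, 70] [220.5 193.2] 
top red [223, 192, 6, 9, 24] [225.9 196.2] 
side yel [330, 128, 9, 16, 101] [334.  135.2] 
side yel [293, 134, 8, 17, 84] [296.7 141.6] 
side yel [319, 145, 10, 11, 82] [323.4 149.9] 
side red [251, 206, 16, 19, 215] [258.3 215.9] 
side plate [269, 172, 24, 15, 161] [281.7 179.1]
```

View pics/crops.png

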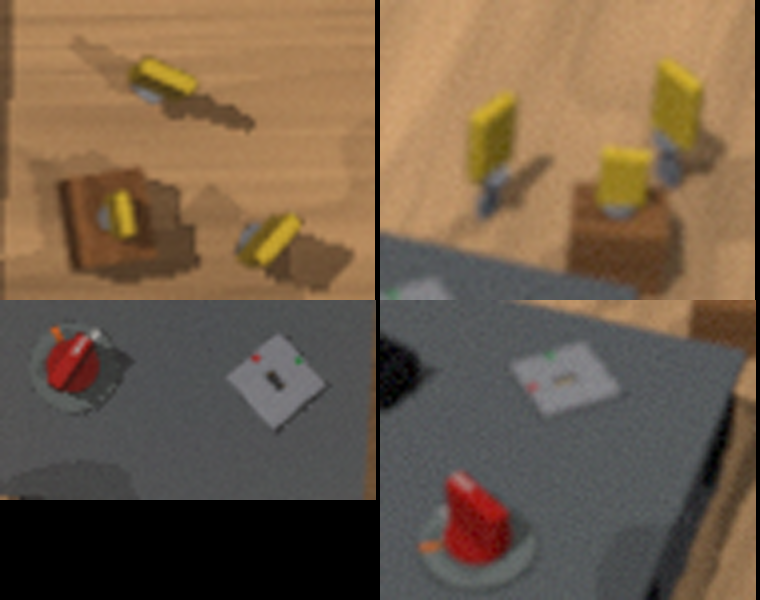

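The crops confirm it: the key in the block (crop (120,215), side crop (625,178)) has the shortest grip of the three, so it is the smallest. The valve pointer is at its closed mark, and the lock has its red and green dots. I'll refine the poses with proper masks.

```bash
python3 - <<'E'
from h import *
import pickle
cs=pickle.load(open('cs.pkl','rb')); t,s=cs['top'],cs['side']
def up(c,x0,y0,w,h,k=8): 
    return cv2.resize(c['image'][y0:y0+h,x0:x0+w],(w*k,h*k),interpolation=cv2.INTER_CUBIC), lambda p:(np.array(p,float)+.5)/k-.5+[x0,y0]
def big(m):
    m=cv2.morphologyEx(m.astype(np.uint8),cv2.MORPH_OPEN,np.ones((5,5)))
    c=max(cv2.findContours(m,0,1)[0],key=cv2.contourArea); return cv2.convexHull(c)[:,0]
def rect(c,box,f,z,nm):
    im,u=up(c,*box); h=cv2.cvtColor(im,cv2.COLOR_RGB2HSV).astype(int); m=f(h,im.astype(int))
    q=u(big(m)); r=cv2.minAreaRect((plane(c,q,z)[:,:2]*1000).astype(np.float32)); print(nm,np.round(r[0],1),np.round(r[1],1),round(r[2],1)); return r
pl=lambda h,i:(h[...,1]<60)&(h[...,2]>105)
rect(t,(258,182,34,32),pl,.116,'plate top'); rect(s,(260,165,42,32),pl,.116,'plate side')
wood=lambda h,i:(h[...,2]<175)&(h[...,2]>90)&(h[...,1]>125)&((h[...,0]<12)|(h[...,0]>21)) 
im,u=up(t,323,208,40,32); h=cv2.cvtColor(im,cv2.COLOR_RGB2HSV); 
print('hsv wood',h[60,160],h[200,60],h[100,60],'bench',h[30,30],h[240,300],'ytop',h[110,128],'yside',h[110,100] )
ye=lambda h,i:(h[...,0]>22)&(h[...,0]<36)&(h[...,1]>150)&(h[...,2]>150)
rect(t,(330,212,16,20),ye,.094,'key top')
rect(t,(330,212,16,20),lambda h,i:(h[...,0]>20)&(h[...,0]<38)&(h[...,1]>150)&(h[...,2]>60),.094,'key all')
red=lambda h,i:((h[...,0]<8)|(h[...,0]>172))&(h[...,1]>150)&(h[...,2]>60)
for z in(.124,.156): rect(t,(205,178,38,34),red,z,'valve')
# base disc grey (lid) via side+top orange mark
for c,b,n in((t,(205,178,38,34),'top'),(s,(235,190,50,50),'side')):
    im,u=up(c,*b); h=cv2.cvtColor(im,cv2.COLOR_RGB2HSV).astype(int)
    m=(h[...,0]>8)&(h[...,0]<17)&(h[...,1]>130)&(h[...,2]>120); q=u(big(m)); print(n,'orange',plane(c,[q.mean(0)],.112)[0].round(4))
# dots
for c,b,n in((t,(258,182,34,32),'top'),(s,(260,165,42,32),'side')):
    im,u=up(c,*b); im=im.astype(int)
    for nm,m in dict(R=im[...,0]-im[...,1]>40,G=im[...,1]-im[...,0]>25).items():
        try: print(n,nm,plane(c,[u(big(m)).mean(0)],.116)[0].round(4))
        except Exception as e: print(n,nm,e)
E
```

```text
plate top [524.1 -81.9] [55.6 55.3] 41.2
plate side [524.3 -86.1] [59.2 60.6] 41.9
hsv wood [ 13 161 111] [ 13 166  66] [ 13 163 128] bench [ 15 124 154] [ 15 129 136] ytop [ 23 194 183] yside [ 15  76 101]
key top [ 448.4 -292.9] [24.3  8.1] 14.8
key all [ 447.  -291.2] [28.9 15.2] 6.6
valve [536.8  77.2] [44.7 40. ] 5.9
valve [533.   74.9] [43.7 39. ] 5.9
top orange [0.5623 0.0914 0.112 ]
side orange [0.5623 0.0823 0.112 ]
top R [ 0.5416 -0.0667  0.116 ]
top G [ 0.5399 -0.1002  0.116 ]
side R [ 0.5424 -0.0707  0.116 ]
side G [ 0.5403 -0.1054  0.116 ]
```

```bash
cat >> h.py <<'E'
CY=-0.069; V=np.array([.536,.0772]); L=np.array([.5243,-.0825]); KEY=np.array([.448,-.292])
E
python3 - <<'E'
from h import *
import pickle
cs=pickle.load(open('cs.pkl','rb')); t=cs['top']
im=cv2.resize(t['image'][205:243,320:366],None,fx=8,fy=8,interpolation=cv2.INTER_CUBIC);h=cv2.cvtColor(im,cv2.COLOR_RGB2HSV)
m=((h[...,1]>143)&(h[...,2]>85)).astype(np.uint8); m=cv2.morphologyEx(m,cv2.MORPH_OPEN,np.ones((15,15)))
c=cv2.convexHull(max(cv2.findContours(m,0,1)[0],key=cv2.contourArea))[:,0]
print('block',cv2.minAreaRect((plane(t,(c+.5)/8-.5+[320,205],.05)[:,:2]*1000).astype(np.float32)))
for nm,p,z,y in [('valve',V,.151,CY-.524),('valve60',V,.151,CY+.524),('key',KEY,.08,.17),('lock',L,.15,CY+.785),('lockT',L,.15,CY-.785)]:
    for k in(-np.pi,0,np.pi):
        q=manip.solve_ik([*p,z],down(y+k)); print(nm,round(k,1),None if q is None else np.round(q,3))
E
```

```text
block ((446.96636962890625, -293.4395446777344), (61.722267150878906, 51.79449462890625), 7.540655136108398)
valve -3.1 [ 0.121  0.447  1.884 -0.     0.811 -0.857]
valve 0 [ 0.121  0.447  1.884 -0.     0.811  2.285]
valve 3.1 [ 0.121  0.447  1.884 -0.     0.811 -0.857]
valve60 -3.1 [ 0.121  0.447  1.884  0.     0.811 -1.905]
valve60 0 [ 0.121  0.447  1.884 -0.     0.811  1.237]
valve60 3.1 [ 0.121  0.447  1.884  0.     0.811 -1.905]
key -3.1 [-0.6    0.559  1.923  0.     0.659 -2.341]
key 0 [-0.6    0.559  1.923  0.     0.659  0.801]
key 3.1 [-0.6    0.559  1.923  0.     0.659 -2.341]
lock -3.1 [-0.178  0.435  1.908 -0.     0.798 -2.465]
lock 0 [-0.178  0.435  1.908 -0.     0.798  0.676]
lock 3.1 [-0.178  0.435  1.908 -0.     0.798 -2.465]
lockT -3.1 [-0.178  0.435  1.908  0.     0.798 -0.895]
lockT 0 [-0.178  0.435  1.908 -0.     0.798  2.246]
lockT 3.1 [-0.178  0.435  1.908 -0.     0.798 -0.895]
```

```bash
sed -i 's/KEY=np.array(\[.448,-.292\])/KEY=np.array([.4477,-.2932])/' h.py; cat >> h.py <<'E'
def rot6(d,n=1):
    for _ in range(n):
        q=np.array(manip.get_joint_positions()); q[5]+=d/n; manip.set_joints(q)
def st(s=''): print(s,'t',round(manip.get_time(),2),'p',np.round(manip.get_position(),4),'F',np.round(manip.get_contact_force(),1),'T',np.round(manip.get_torque(),2),'w',round(manip.get_width(),4),'g',round(manip.get_grip_force(),1))
E
python3 - <<'E'
from h import *
o=down(CY-.524)
manip.move_to([*V,.22],o); st()
manip.command_gripper(.05,30); manip.servo_line([*V,.151]); st('down')
manip.command_gripper(.0,30); st('grip')
q0=manip.get_joint_positions()[5]
rot6(-.35); st(); rot6(-1.047+.35); st('turned'); print(manip.get_joint_positions()[5]-q0)
manip.command_gripper(.05); st('rel'); manip.servo_line([*V,.24]); manip.move_to([*KEY,.19],down(.14)); st()
c=manip.camera('top');s=manip.camera('side')
W=np.hstack([cv2.resize(x['image'][b:b+50,a:a+50,::-1],(400,400),interpolation=cv2.INTER_CUBIC) for x,a,b in((t,200,170) for t in[c])]+[cv2.resize(s['image'][190:240,235:285,::-1],(400,400),interpolation=cv2.INTER_CUBIC)])
cv2.imwrite('pics/valve.png',W)
E
```

```text
t 2.7 p [0.5362 0.0767 0.22  ] F [ 0.9 -0.1  0.3] T [ 0.02  0.01 -0.01] w 0.085 g 0.0
down t 3.75 p [0.5363 0.0773 0.1513] F [0.1 0.  0.4] T [0.03 0.   0.05] w 0.05 g 0.0
grip t 4.16 p [0.535  0.075  0.1522] F [ -6.7 -12.9  11.6] T [-2.23  0.99  0.06] w 0.0136 g 31.6
 t 4.58 p [0.5347 0.0745 0.1524] F [-0.5 -5.  -2.4] T [-0.79  0.13 -0.02] w 0.0133 g 30.3
turned t 5.28 p [0.5347 0.0736 0.1524] F [ 0.8 -7.3 -2.9] T [-1.11 -0.08 -0.02] w 0.0131 g 30.1
-1.039808384958991
rel t 5.72 p [0.5348 0.0747 0.1525] F [-0.1  0.2  0.1] T [-0.02  0.02  0.01] w 0.0498 g 0.0
 t 7.89 p [ 0.4481 -0.2926  0.1899] F [0.5 0.5 0.3] T [0.02 0.02 0.01] w 0.0498 g 0.0
```

View pics/valve.png

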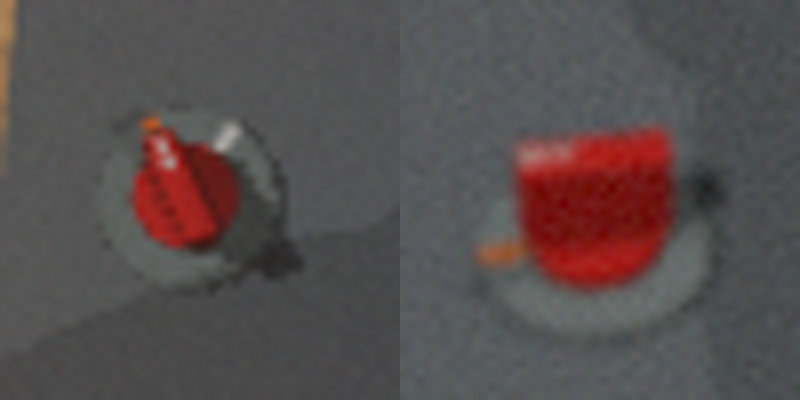

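The top crop shows the valve handle with its white end at (163,152), right beside the orange mark at (152,124). I'll check the angle numerically from the white patch before and after the turn, then take the key.

```bash
python3 - <<'E'
from h import *
import pickle
cs=pickle.load(open('cs.pkl','rb'))
new={n:manip.camera(n) for n in('top','side')}
for nm,C in(('old',cs),('new',new)):
  c=C['top']; x0,y0=205,178
  im=cv2.resize(c['image'][y0:y0+34,x0:x0+38],None,fx=8,fy=8,interpolation=cv2.INTER_CUBIC).astype(int)
  h=cv2.cvtColor(im.astype(np.uint8),cv2.COLOR_RGB2HSV).astype(int)
  red=((h[...,0]<8)|(h[...,0]>172))&(h[...,1]>150)
  for thr in (150,170,185):
    m=(red&(im[...,0]>thr)); n,l,s,ce=cv2.connectedComponentsWithStats(m.astype(np.uint8))
    if n<2: continue
    i=1+np.argmax(s[1:,4]); yx=np.argwhere(l==i)[:,::-1]
    P=plane(c,(yx+.5)/8-.5+[x0,y0],.156)[:,:2]; r=cv2.minAreaRect((P*1000).astype(np.float32))
    w,v=np.linalg.eigh(np.cov(P.T)); v=v[:,1]*np.sign(v[0,1]); print(nm,thr,'bar',np.round(r[0],1),np.round(r[1],1),round(r[2],1),'pca',np.degrees(np.arctan2(v[1],v[0])).round(1))
  m=(h[...,1]<90)&(h[...,2]>150); n,l,s,ce=cv2.connectedComponentsWithStats(m.astype(np.uint8))
  for i in range(1,n):
    if s[i,4]>20: print(nm,'white',s[i,4],plane(c,[(ce[i]+.5)/8-.5+[x0,y0]],.156)[0][:2].round(4))
E
```

```text
old 150 bar [535.  78.] [ 9.3 40.6] 56.9 pca -31.5
old 170 bar [551.5  69.7] [0.8 0.8] 0.5 pca -44.3
old white 82 [0.5546 0.0578]
old white 164 [0.5453 0.0703]
new 150 bar [534.8  78.2] [41.  10.2] 24.6 pca 25.2
new 170 bar [546.1  85.3] [2.4 0.5] 26.9 pca 23.4
new white 200 [0.553  0.0592]
new white 72 [0.5496 0.0837]
new white 74 [0.5438 0.0812]
```

The handle turned about 57–58° and stands in line with the orange mark (24.9° measured, 26° expected). The pinch also showed that the top camera reads y about 3 mm too high, so I correct for that on the key and the lock.

```bash
echo 'L=np.array([.5238,-.0855]); KEY=np.array([.4477,-.2958])' >> h.py
python3 - <<'E'
from h import *
manip.servo_line([*KEY,.17],down(.14)); manip.servo_line([*KEY,.081]); st('down')
manip.command_gripper(0,20); st('grip')
p=np.array(manip.get_position()); manip.servo_line(p,rate=.02); st('null'); 
E
```

```text
down t 9.12 p [ 0.4482 -0.2962  0.0817] F [-0.3 -0.3 -0.5] T [-0.01  0.04 -0.03] w 0.0501 g 0.0
grip t 9.55 p [ 0.4484 -0.2965  0.0818] F [-0.8 -2.1  4.4] T [-0.34  0.06  0.  ] w 0.0097 g 26.2
null t 9.8 p [ 0.4484 -0.2965  0.0818] F [ 0.  -1.5  1.7] T [-0.16  0.03  0.02] w 0.0101 g 25.8
```

```bash
python3 - <<'E'
from h import *
manip.command_gripper(0,60); p=np.array(manip.get_position())
manip.servo_line([p[0],p[1],.15],rate=.1); manip.servo_line([p[0],p[1],.21],rate=.2); st('lift')
manip.move_to([*L,.21],down(CY+.785)); manip.servo_line([*L,.195]); manip.hold(.3); st('hover')
import pickle
cs={n:manip.camera(n) for n in('top','side')}; pickle.dump((cs,manip.get_position()),open('cs2.pkl','wb'))
def crop(c,x,y): return cv2.resize(c['image'][y:y+50,x:x+50,::-1],(400,400),interpolation=cv2.INTER_CUBIC)
cv2.imwrite('pics/hover.png',np.hstack([crop(cs['top'],250,170),crop(cs['side'],258,145)]))
E
```

```text
lift t 11.3 p [ 0.4483 -0.2964  0.2098] F [-0.7 -0.7 -1. ] T [ 0.02 -0.    0.01] w 0.0092 g 59.9
hover t 12.75 p [ 0.524  -0.0858  0.1954] F [-0.1 -0.6 -1.3] T [-0.05  0.    0.02] w 0.0092 g 59.9
```

View pics/hover.png

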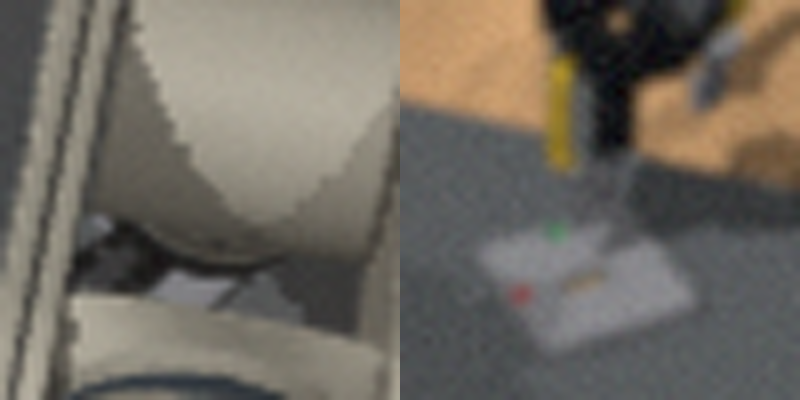

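Side view: the yellow grip end is at (560,65–170), the slot at (585,281), the red dot at (520,295) and the green dot at (558,232). The top view is blocked by the arm. I'll compare predicted and seen pixels in the side view to correct for bias.

```bash
python3 - <<'E'
from h import *
import pickle
cs,p=pickle.load(open('cs2.pkl','rb')); s=cs['side']
a=CY+.785; Rk=R.from_euler('z',a).as_matrix(); O=np.array(p)-[0,0,.0318]
f=lambda q:(q-[258,145]+.5)*8-.5
pts={'tip':[0,0,-26],'bit+':[7,0,-26],'bit-':[-7,0,-26],'collar':[0,0,0],'g+y+lo':[15,5,4],'g+y-lo':[15,-5,4],'g+y-hi':[15,-5,44],'g-y+':[-15,5,4]}
for k,v in pts.items(): print(k,f(proj(s,O+Rk@np.array(v)/1000)).round(0))
L3=np.array([*L,.116])
for k,v in {'slot':[0,0,0],'slot+':[8,0,0],'slot-':[-8,0,0],'red?':[23,0,0]}.items(): print(k,f(proj(s,L3+Rk@np.array(v)/1000)).round(0))
im=s['image'][150:192,268:300,::-1]
im=np.clip((im.astype(float)-40)*1.8,0,255).astype(np.uint8)
im=cv2.resize(im,None,fx=14,fy=14,interpolation=cv2.INTER_CUBIC)
cv2.imwrite('pics/hov2.png',im)
# jac: px per mm
print('px/mm x,y,z',[(f(proj(s,L3+np.eye(3)[i]*.001))-f(proj(s,L3))).round(1) for i in range(3)])
E
```

```text
tip [[188. 226.]]
bit+ [[169. 232.]]
bit- [[207. 220.]]
collar [[190. 165.]]
g+y+lo [[155. 176.]]
g+y-lo [[141. 158.]]
g+y-hi [[142.  59.]]
g-y+ [[238. 152.]]
slot [[187. 276.]]
slot+ [[166. 282.]]
slot- [[209. 269.]]
red? [[125. 295.]]
px/mm x,y,z [array([[-2.9, -0.6]]), array([[-0.8,  1.9]]), array([[ 0.1, -2.3]])]
```

View pics/hov2.png

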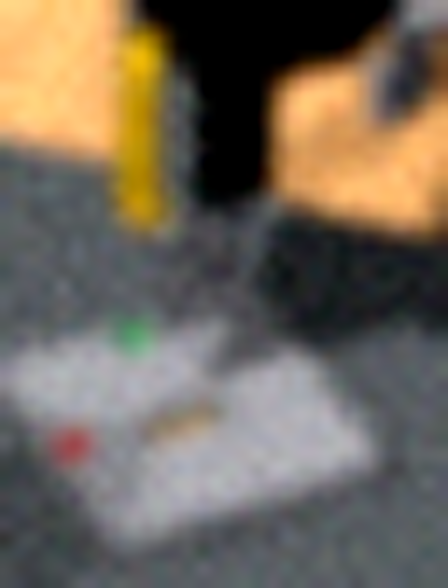

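```bash
cat >> h.py <<'E'
def spir(c,offs,zc,zup,ax):
    for u,v in offs:
        q=c+u*ax+v*np.array([-ax[1],ax[0]])
        manip.servo_line([*q,zup],rate=.06); manip.servo_line([*q,zc],rate=.06); manip.hold(.05)
        F=np.array(manip.get_contact_force()); print(round(manip.get_time(),1),np.round([u*1e3,v*1e3],1),F.round(1),np.round(manip.get_position(),4))
        if F[2]<2.5: return q
E
python3 - <<'E'
from h import *
manip.command_gripper(0,90)
ax=np.array([np.cos(CY+.785),np.sin(CY+.785)]); c=np.array([.524,-.0857])+.0012*ax
manip.servo_line([*c,.178],down(CY+.785)); st()
for z in(.1755,.174,.1725,.171,.1695):
    manip.servo_line([*c,z],rate=.03); manip.hold(.05); st(z)
    if manip.get_contact_force()[2]>4: break
E
```

```text
t 13.33 p [ 0.5242 -0.0847  0.1774] F [ 0.3 -0.2 -0.6] T [ 0.05 -0.01 -0.02] w 0.009 g 89.9
0.1755 t 13.63 p [ 0.5251 -0.085   0.1758] F [ 0.7  0.2 -0.8] T [ 0.01 -0.06  0.03] w 0.0092 g 89.9
0.174 t 13.93 p [ 0.5249 -0.0849  0.174 ] F [-0.   0.  -0.7] T [-0.01 -0.01  0.  ] w 0.0089 g 89.9
0.1725 t 14.23 p [ 0.5249 -0.0849  0.1724] F [ 0.2  0.5 -0.9] T [-0.01 -0.01 -0.02] w 0.0087 g 89.9
0.171 t 14.53 p [ 0.5249 -0.0849  0.1709] F [-0.5 -0.9 -0.7] T [ 0.02 -0.01 -0.03] w 0.0087 g 89.9
0.1695 t 14.83 p [ 0.5249 -0.0849  0.1694] F [ 0.6 -0.4  0.2] T [ 0.02 -0.01 -0.01] w 0.0088 g 89.9
```

It went in at the first try, with no contact force at 4 mm depth. I continue down, watching the force.

```bash
python3 - <<'E'
from h import *
p=np.array(manip.get_position()); c=[.52495,-.08485]
for z in np.arange(.1665,.1435,-.0015):
    manip.servo_line([*c,z],rate=.03); F=np.array(manip.get_contact_force()); st(round(z,4))
    if F[2]>32 or np.hypot(*F[:2])>15: break
E
```

```text
0.1665 t 15.08 p [ 0.5248 -0.0848  0.1662] F [-0.1 -0.6 -1. ] T [ 0.02  0.04 -0.01] w 0.0088 g 89.9
0.165 t 15.33 p [ 0.5249 -0.0848  0.1649] F [-0.3 -0.  -0.5] T [-0.01 -0.    0.02] w 0.0088 g 89.9
0.1635 t 15.58 p [ 0.5249 -0.0848  0.1634] F [-0.2 -0.  -0. ] T [-0.05 -0.06  0.02] w 0.0088 g 89.9
0.162 t 15.83 p [ 0.5251 -0.0849  0.162 ] F [ 0.6  0.3 -0.5] T [-0.04 -0.06 -0.02] w 0.0093 g 90.0
0.1605 t 16.08 p [ 0.5255 -0.0852  0.1606] F [ 1.7 -1.1  0.2] T [-0.4  -0.44 -0.01] w 0.0086 g 90.0
0.159 t 16.33 p [ 0.5257 -0.0853  0.1591] F [ 2.7 -4.  -1.1] T [-0.84 -0.7  -0.01] w 0.0091 g 89.9
0.1575 t 16.58 p [ 0.5258 -0.0854  0.1577] F [ 4.5 -5.3  1.4] T [-1.04 -0.69  0.  ] w 0.0088 g 90.0
0.156 t 16.83 p [ 0.5256 -0.0851  0.1563] F [ 2.6 -3.7  2. ] T [-0.83 -0.59 -0.  ] w 0.009 g 90.5
0.1545 t 17.08 p [ 0.5252 -0.0848  0.1546] F [ 2.4 -2.   2.7] T [-0.55 -0.57 -0.02] w 0.0088 g 90.4
0.153 t 17.33 p [ 0.5245 -0.0849  0.1525] F [ 1.9 -4.3 -1.8] T [-0.84 -0.49  0.03] w 0.0089 g 89.8
0.1515 t 17.58 p [ 0.5247 -0.0848  0.1513] F [ 1.6 -2.5  0.3] T [-0.61 -0.3  -0.  ] w 0.0087 g 90.5
0.15 t 17.83 p [ 0.5249 -0.0848  0.1498] F [ 3.1 -1.9 -1.2] T [-0.46 -0.48  0.  ] w 0.009 g 90.3
0.1485 t 18.08 p [ 0.5248 -0.0849  0.1485] F [ 1.6 -2.6  0.2] T [-0.44 -0.26 -0.01] w 0.0088 g 90.3
0.147 t 18.33 p [ 0.525  -0.0849  0.1479] F [-0.7 -1.3 11.3] T [-0.3   0.35  0.01] w 0.0087 g 91.8
0.1455 t 18.58 p [ 0.525  -0.0849  0.1478] F [-6.2 -1.  26.7] T [-0.15  1.27  0.02] w 0.0086 g 94.4
0.144 t 18.83 p [ 0.5251 -0.0849  0.1477] F [-12.6  -0.   43.1] T [-0.02  2.06 -0.03] w 0.0086 g 97.0
```

Fully home: z stopped at 0.1478, exactly as predicted. Now I ease the push and turn clockwise.

```bash
cat >> h.py <<'E'
def turn(th,z=.1465,e=.001):
    a0=CY+.785; A=np.array([.525,-.0849])-e*np.array([np.cos(a0),np.sin(a0)]); a=a0-th
    q=manip.solve_ik([*(A+e*np.array([np.cos(a),np.sin(a)])),z],down(a)); manip.set_joints(q)
E
python3 - <<'E'
from h import *
turn(0); st('eased')
for th in(.2,.45,.7,.95,1.2,1.4,1.5,1.57,1.62):
    turn(th); manip.hold(.05); st(th)
    if abs(manip.get_torque()[2])>1.5 or np.linalg.norm(manip.get_contact_force())>35: break
print(manip.get_joint_positions())
E
```

```text
eased t 19.08 p [ 0.5251 -0.0848  0.1478] F [-3.7  0.  16.5] T [-0.    0.56  0.01] w 0.009 g 93.0
0.2 t 19.44 p [ 0.5254 -0.0849  0.1478] F [-2.5  0.  17. ] T [ 0.02  0.52 -0.07] w 0.0086 g 92.9
0.45 t 19.84 p [ 0.5256 -0.0851  0.1478] F [-2.3 -0.1 17.5] T [ 0.08  0.43 -0.08] w 0.0087 g 92.8
0.7 t 20.24 p [ 0.5258 -0.0853  0.1478] F [-1.8  1.1 15.7] T [ 0.12  0.35 -0.03] w 0.0088 g 92.7
0.95 t 20.64 p [ 0.5258 -0.0856  0.1478] F [-1.8  0.5 16.2] T [ 0.12  0.34 -0.09] w 0.0088 g 92.7
1.2 t 21.04 p [ 0.5258 -0.0858  0.1478] F [-1.9  1.3 14.8] T [ 0.14  0.28 -0.09] w 0.0086 g 92.6
1.4 t 21.4 p [ 0.5258 -0.086   0.1478] F [-0.1  0.2 15.3] T [0.11 0.13 0.03] w 0.0092 g 92.6
1.5 t 21.7 p [ 0.5257 -0.086   0.1478] F [-1.1  1.2 15.4] T [0.12 0.18 0.01] w 0.0088 g 92.6
1.57 t 22.0 p [ 0.5257 -0.0861  0.1478] F [-1.4  0.9 14.8] T [0.11 0.14 0.02] w 0.0089 g 92.5
1.62 t 22.3 p [ 0.5257 -0.0862  0.1478] F [-0.6  0.4 14.6] T [0.14 0.11 0.06] w 0.0088 g 92.5
[-1.85056792e-01  4.40596728e-01  1.90595733e+00  7.37345308e-04
  7.93136771e-01  2.28932963e+00]
```

The barrel lags the key by about 0.15 rad, so I keep turning until the stop shows in the torque.

```bash
python3 - <<'E'
from h import *
for th in(1.67,1.72,1.76,1.80,1.84):
    turn(th); manip.hold(.1); T=np.mean([(manip.hold(.02),manip.get_torque()[2])[1] for _ in range(8)]); st(th); print('Tz',T.round(3),'yaw',np.array(manip.get_joint_positions())[5].round(4))
    if T>.6: break
s=manip.camera('side'); t=manip.camera('top')
cv2.imwrite('pics/turned.png',np.hstack([cv2.resize(s['image'][150:200,258:308,::-1],(400,400),interpolation=cv2.INTER_CUBIC),cv2.resize(t['image'][170:220,245:295,::-1],(400,400),interpolation=cv2.INTER_CUBIC)]))
E
```

```text
1.67 t 22.78 p [ 0.5257 -0.0862  0.1479] F [-0.2  0.5 15.4] T [0.13 0.11 0.02] w 0.0089 g 92.5
Tz 0.055 yaw 2.3392
1.72 t 23.27 p [ 0.5257 -0.0862  0.1478] F [-1.1 -0.1 14.3] T [0.14 0.13 0.04] w 0.0084 g 92.5
Tz 0.059 yaw 2.3891
1.76 t 23.75 p [ 0.5256 -0.0862  0.1479] F [-1.1  0.8 14.7] T [0.11 0.1  0.09] w 0.009 g 92.5
Tz 0.094 yaw 2.4291
1.8 t 24.23 p [ 0.5256 -0.0863  0.1478] F [-1.3  0.6 14.6] T [0.11 0.04 0.17] w 0.0087 g 92.5
Tz 0.167 yaw 2.4688
1.84 t 24.72 p [ 0.5256 -0.0862  0.1479] F [-0.8  0.6 14.6] T [0.27 0.12 0.31] w 0.0088 g 92.5
Tz 0.292 yaw 2.5086
```

View pics/turned.png

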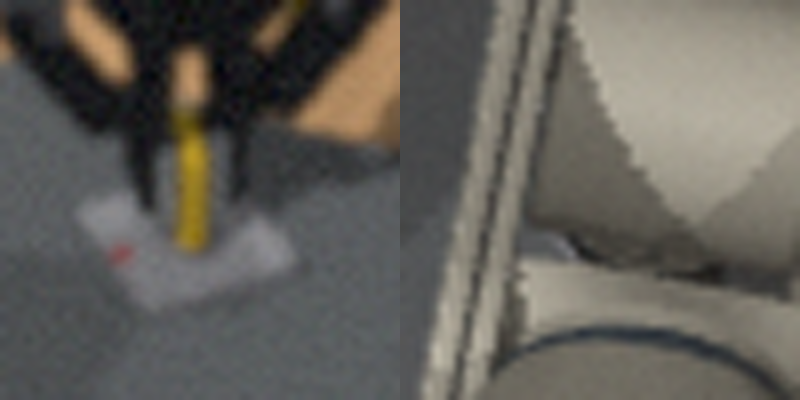

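The side view shows the key seated on the plate and turned end-on, with the grip at (190,180). The torque rises sharply beyond 1.76 rad, so the barrel is on its stop.

```bash
python3 -c "
from h import *
manip.hold(.3); st(); print(manip.sign_off())"
```

```text
t 25.12 p [ 0.5255 -0.0862  0.1478] F [-0.8  0.7 14.6] T [0.21 0.17 0.27] w 0.0088 g 92.6
the job is handed in; nothing more can be done
None
```

I handed the job in at 25 s: the valve is within about 2° of the orange 60° mark and released. The key is fully home, turned clockwise to its stop and still gripped there; I never touched the other gear.

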